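Read the germination box through its sight window

ROBOT

A 6-joint arm with a two-finger parallel gripper is mounted at the origin on a cart in front of the work surface, level with it; the furniture and walls round the work are solid. World frame = base frame: x ahead of the robot, y to its left, z up, the work surface at z = 0. Lengths are in mm, angles in rad, forces in N, time in s.
With the tool pointing down it reaches from about 350 to 875 mm from the base axis. Payload 4.2 kg.
Tool frame: the origin (TCP) lies on the mounting face of the last link; the fingertips stand r.tip_reach ahead of it and the grasp point (between the pads) lies 155 mm ahead of it (r.tip_reach is the distance from the TCP to the fingertips, in mm); z points along the fingers, y is the line along which they close (so a half turn about z gives the same grasp; the last joint's range is limited). The gripper opens to 85 mm and grips with 20 to 120 N. Pads are 22 mm wide; open, the fingers measure 114 mm over their backs; the gripper's body (76 mm by 85 mm) begins 54 mm behind the grasp point. The pads swing forward as they close: fully open they stand 13 mm farther back than shut.
Start: joints at [1.547, 0.385, 0.008, 0, -1.194, -0.259], TCP at [174.371, 600.162, 404.712] pointing down, gripper open.
Joint ranges: [-3.14, 3.14], [-1.21, 2.06], [-1.07, 1.41], [-3.16, 2.05], [-2.99, -0.16], [-3.1, 3.1]. Speed limits (rad/s): [2.79, 2.79, 3.14, 3.14, 3.14, 3.14].

INTERFACE

Orientations are given as a 3x3 rotation matrix whose columns are the frame's x, y, z axes.
In Python, from cell import r gives the robot as it stands. Calls block until the motion is done:
- r.move_pose(position, orientation): joint-space move of the TCP to a pose.
- r.move_linear(position, orientation=None, max_speed=150, f_stop=None): straight line of the TCP; orientation=None keeps the orientation; max_speed is the mean speed in mm/s. With f_stop (N) it stops when the force on the tool has changed by that much, and returns True; else False.
- r.move_joints(angles): joint-space move.
- r.gripper_open() and r.grasp(): open the fingers fully, or close them until they stop; the grip force is fixed at half the most.
- r.pause(seconds).
- r.solve_ik(position, orientation): joint angles nearest the present ones, or None.
- r.observe(): the state.
- r.get_image(name): name is "side" or "top"; returns (picture, depth): 420x560x3 uint8, red, green, blue; 420x560 float32, mm along the optical axis (not along the pixel's ray), 0 where there is no reading.
- r.camera_model(name): a dict with "K" (3x3 intrinsics, pixels), "eye" and "orientation" of the camera in the world. Camera axes: x right, y down, z forward; pixel columns grow to the right and rows downward; lengths in mm; the calibration is good to about 2 mm. A picture is of the moment at which its call begins. camera_model takes no time and is no camera call.
A pose or a line that the arm cannot do raises r.IKError and nothing moves.
- r.finish_job(): hands the job in; it is judged then, once.
Trained networks look in the newest picture that a camera, given by its name, has taken for a name from the list of things; names that differ only in an ending like _2 or _b are one class to them, and where a whole thing is asked for, a point or a joint stands for the part that bears it (a point fixed in the world has none). Each returns a list of dicts, best first, with "score" (0 to 1); they miss things now and then, are a little off and sometimes report something else, mostly with a low value. They report only what shows in the picture. A call takes as long as a camera call. They do not tell look-alikes from the thing itself.
- r.outline_of(camera, name): "region" (420x560 bool, what is visible of it) and "position" ([row, column] in pixels, amid what is visible of it).
The state is a dict: "clock": time; "joints": joint angles; "joint_velocities": joint speeds; "tau": joint torques, N m; "ee_pos": TCP position; "tool_rot": TCP orientation; "ft_force": force on the tool from outside, world axes, zero at the start; "torque": the same for the moment, N m; "width": opening from 0.0 (shut) to 1.0 (fully open); "finger_force": force on a finger pad.
Only numpy, scipy, OpenCV 4.12 (cv2) and the standard library are available. Lean on these libraries where they do the work, as an engineer would, in place of code of your own. Each camera call takes 0.05 s, during which the arm holds its last target. There are 200 camera calls.

TASK

Swing the shutter handle on the germination box a quarter turn until it stops, so that the round sight window is fully uncovered. Then take the infrared thermometer from its dock, aim its nose squarely at the middle of the window from about 3 cm away without touching the box with it, and hold it still there for two seconds. Finally put it back gently, standing upright in its dock; leave the shutter open and the other things on the table where they are.

Things in the scene. Friction and masses are not known exactly. Their poses are not given: they have to be found in the camera images.
- box: white wedge-shaped germination box fixed to the table, 156 mm deep (x), 220 mm wide (y), 30 mm high at the front and 139 mm at the back; its front panel slopes up away from the robot, 35 degrees from horizontal. Origin: centre of the underside, +x from the front to the back, z up
- sight_window: round sight window (dark disc 36 mm in diameter in a steel bezel 48 mm across, 3.5 mm proud) in the right half of the sloping panel. Origin: centre of the window on the panel's surface; z is the panel's outward normal (up and towards the robot, 35 degrees from vertical), x runs up the slope, y to the left along the panel
- shutter (a joint): quarter-turn shutter that pivots on the panel's normal: 0 rad = closed, the round blade covers the window and the handle points left (window frame +y); 1.57 rad = open stop, the handle points down the slope towards the robot (window frame -x) and the blade up the slope. Turning is anticlockwise seen from in front of the panel. It stays where it is left; about 1 N at the post moves it
- shutter_pivot (a point): pivot point of the shutter on the panel's surface, in the middle of the panel, 50 mm left of the window's centre; z is the panel's outward normal
- shutter_post (a point): point on the axis of the black round grip post (14 mm in diameter) at the end of the shutter's handle, 60 mm from the pivot and 34 mm off the panel; the post stands square to the panel and is free from 15 mm to 52 mm off the panel; the handle bar below it is 14 mm wide and ends 12 mm off the panel; z is along the post, outward
- thermometer: infrared thermometer, a straight wand of round section 150 mm long: flared grey head 42 mm in diameter for the first 18 mm, narrowing by 40 mm to a white handle 26 mm in diameter that runs up to 150 mm; 0.16 kg or so. Stands head down in its dock. Origin: centre of the flat nose face (the end that is aimed); z runs from the nose to the handle's end, so it looks along -z
- dock: round grey charging dock fixed to the table, 76 mm in diameter and 16 mm high, with a shallow well 57 mm in diameter whose floor is 8 mm above the table; it stands to the left or to the right in front of the box. Origin: centre of the underside, z up
- beaker_a: clear plastic beaker, 73 mm in diameter, 76 mm high, bystander; it stands on the side where the dock is not. Origin: centre of the underside
- petri_samples: petri dish, 92 mm in diameter, 14 mm high, bystander in front of the box. Origin: centre of the underside
- dropper_bottle: small brown dropper bottle, 29 mm in diameter, 96 mm high, bystander on the table right of the box (a similar one at the far right corner is fixed scenery). Origin: centre of the underside
- vial: snap-cap vial, 25 mm in diameter, 57 mm high, bystander left of the box. Origin: centre of the underside
There are look-alikes about, which are no part of the job. What is shaped like the thermometer but orange or yellow is not meant.

How it is judged:
By the outcome, as a careful person would: the job done as asked, in the order asked, and still so for the second after the job is handed in, with the robot touching nothing.
It also fails if it takes over 64 s, if anything falls off the work surface, if the arm or the gripper's body presses on something with over 40 N, if the wrist force passes 120 N, or if a joint passes its speed limit or range.

## Working session

There is one attempt and no reset: what is moved stays moved. The work goes in short steps, each a Python script; the robot and the scene stay as the last script left them, time stands still between calls to the robot, and variables do not carry over. Pictures are saved under pics/ and viewed, at most 10 in all, crops included, and the job is handed in when it is done.

```bash
ls; mkdir -p pics; cat > h.py <<'E'
import numpy as np, cv2
from cell import r
def world(cam,rows,cols,d):
    m=r.camera_model(cam);K=np.array(m["K"]);R=np.array(m["orientation"])
    p=np.stack([(cols-K[0,2])/K[0,0]*d,(rows-K[1,2])/K[1,1]*d,d],-1)
    return p@R.T+np.array(m["eye"])
def save(n,img): cv2.imwrite("pics/"+n,img[...,::-1])
E
python3 - <<'E'
from h import *
im={}
for c in("side","top"):
    p,d=r.get_image(c); save(c+"0.png",p); np.savez(c+"0",p=p,d=d)
    m=r.camera_model(c);print(c,np.round(m["eye"]),np.round(m["orientation"],2).tolist(),m["K"][0][0])
    for n in "box sight_window shutter thermometer dock beaker_a petri_samples dropper_bottle vial".split():
        for o in r.outline_of(c,n)[:3]:
            g=o["region"]&(d>0); R,C=np.nonzero(g)
            if len(R)<5: continue
            w=world(c,R,C,d[R,C])
            print(n,round(o["score"],2),np.round(o["position"]),len(R),"med",np.round(np.median(w,0)),"lo",np.round(np.percentile(w,3,axis=0)),"hi",np.round(np.percentile(w,97,axis=0)))
print(r.tip_reach,r.observe()["clock"])
E
```

```text
pics
side [273. 750. 703.] [[-0.95, -0.2, 0.25], [-0.32, 0.55, -0.77], [0.02, -0.81, -0.58]] 398.87426044154813
box 0.68 [211. 231.] 6156 med [641.   1.  74.] lo [ 554. -142.    7.] hi [723.  74. 136.]
shutter 0.78 [198. 244.] 343 med [627. -62.  95.] lo [ 611. -107.   81.] hi [641.  28. 125.]
thermometer 0.88 [160. 319.] 323 med [ 483. -363.   79.] lo [ 472. -373.    4.] hi [ 498. -353.  148.]
thermometer 0.59 [174. 326.] 410 med [ 442. -261.   83.] lo [ 428. -270.   18.] hi [ 456. -252.  156.]
thermometer 0.56 [184. 360.] 439 med [ 342. -280.   68.] lo [ 329. -291.    5.] hi [ 357. -270.  146.]
dock 0.48 [197. 324.] 187 med [ 433. -249.   12.] lo [ 407. -292.    2.] hi [ 475. -236.   17.]
beaker_a 0.82 [325. 264.] 1550 med [443. 265.  44.] lo [409. 241.   3.] hi [473. 307.  75.]
petri_samples 0.6 [257. 318.] 804 med [400.   4.   2.] lo [361. -37.  -1.] hi [441.  53.  14.]
dropper_bottle 0.45 [172. 263.] 201 med [ 646. -266.   37.] lo [ 635. -342.   -1.] hi [ 667. -258.   87.]
dropper_bottle 0.29 [178. 324.] 475 med [ 442. -262.   74.] lo [ 427. -360.    0.] hi [ 460. -252.  156.]
v
[... 754 characters left out ...]
59. -253.  159.]
thermometer 0.54 [223. 422.] 315 med [ 480. -364.   74.] lo [ 465. -381.    9.] hi [ 499. -354.  151.]
dock 0.82 [241. 382.] 366 med [ 429. -267.   14.] lo [ 405. -304.    3.] hi [ 474. -238.   20.]
beaker_a 0.9 [244. 176.] 702 med [442. 285.  22.] lo [409. 241.  -0.] hi [472. 307.  77.]
petri_samples 0.81 [261. 277.] 920 med [400.   8.   1.] lo [361. -32.  -4.] hi [439.  49.  10.]
dropper_bottle 0.43 [162. 383.] 155 med [ 643. -268.   46.] lo [ 635. -283.   -2.] hi [ 663. -259.   94.]
vial 0.62 [197. 184.] 136 med [563. 245.  44.] lo [553. 235.  -3.] hi [584. 270.  61.]
vial 0.28 [243. 381.] 403 med [ 427. -265.   14.] lo [ 405. -304.   -1.] hi [ 473. -238.   27.]
173.4 1.0
```

View pictures.

```bash
python3 - <<'E'
from h import *
s=np.load("side0.npz")["p"];t=np.load("top0.npz")["p"]
a=cv2.resize(s[130:230,200:400],(800,400),interpolation=cv2.INTER_CUBIC)
save("crop_s.png",a)
save("crop_t.png",cv2.resize(t[120:300,150:450],(800,480),interpolation=cv2.INTER_CUBIC))
E
```

```text
(no output)
```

View pics/side0.png

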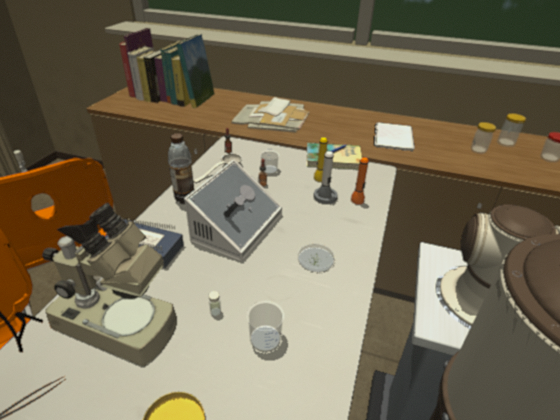

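View pics/crop_s.png

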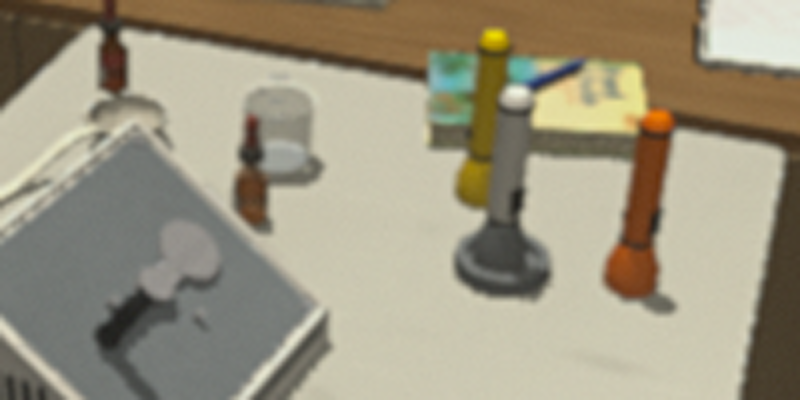

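View pics/crop_t.png

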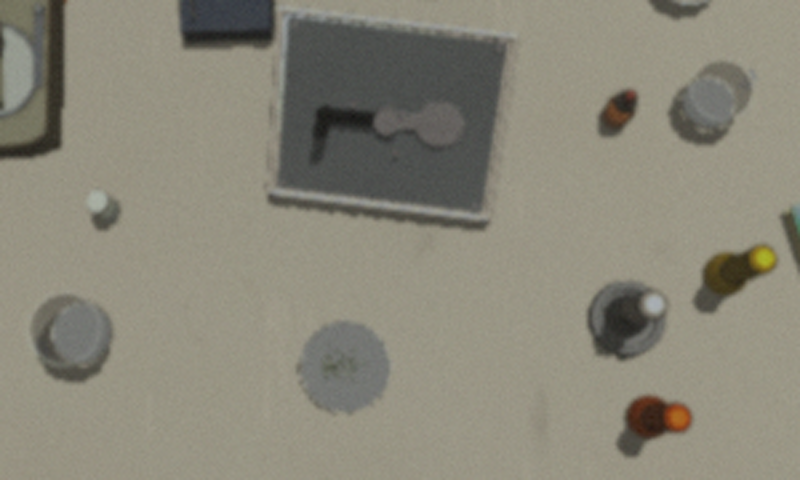

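Three wand shapes: side (160,319) is yellow, side (184,360) is orange, and side (174,326)/top (238,389) is grey and white and stands in the dock. The last one fits the description; the crop confirms it. The shutter is closed with its handle pointing left. Next I fit the poses.

```bash
cat > fit.py <<'E'
from h import *
from scipy.optimize import minimize, least_squares
a=np.radians(35)
def boxframe(q):
    c,s=np.cos(q[2]),np.sin(q[2]); return np.array([[c,-s,0],[s,c,0],[0,0,1]]),np.array([q[0],q[1],0])
def proj(cam,P):
    m=r.camera_model(cam);p=(P-np.array(m["eye"]))@np.array(m["orientation"])
    p=p@np.array(m["K"]).T; return p[:,:2]/p[:,2:]
V=np.array([[x,y,z] for y in(-110,110) for x,z in((-78,0),(78,0),(-78,30),(78,139))],float)
def run():
    M={};D={}
    for c in("side","top"):
        D[c]=np.load(c+"0.npz"); r.get_image(c); M[c]=r.outline_of(c,"box")[0]["region"]
        for n in("shutter",):
            M[c]=M[c]|r.outline_of(c,n)[0]["region"]
        M[c]=cv2.morphologyEx(M[c].astype(np.uint8),cv2.MORPH_CLOSE,np.ones((7,7)))
    def iou(q,cams):
        R,t=boxframe(q);tot=0
        for c in cams:
            k=cv2.convexHull(proj(c,V@R.T+t).astype(np.float32))
            im=np.zeros((1680,2240),np.uint8);cv2.fillConvexPoly(im,np.round(k*4+1.5).astype(np.int32),1)
            im=cv2.resize(im.astype(np.float32),(560,420),interpolation=cv2.INTER_AREA)
            tot-=np.minimum(im,M[c]).sum()/np.maximum(im,M[c]).sum()
        return tot
    for cams in(("side",),("top",),("side","top")):
        s=minimize(iou,[637,-38,-.05],args=(cams,),method="Nelder-Mead",options=dict(initial_simplex=[[637,-38,-.05],[645,-38,-.05],[637,-30,-.05],[637,-38,.05]]))
        print(cams,np.round(s.x,3),round(s.fun,3))
    q=s.x
    for c in("side","top"):   # panel plane & shutter parts in the box frame
        R_,C=np.nonzero((M[c]>0)&(D[c]["d"]>0)); w=world(c,R_,C,D[c]["d"][R_,C])
        R,t=boxframe(q); b=(w-t)@R
        h=(b[:,2]-30-(b[:,0]+78)*np.tan(a))*np.cos(a)
        pan=(abs(h)<6)&(abs(b[:,0])<70)&(abs(b[:,1])<100)
        A=np.c_[w[pan][:,:2],np.ones(pan.sum())];co=np.linalg.lstsq(A,w[pan][:,2],rcond=None)[0]
        print(c,"plane yaw",np.round(np.arctan2(co[1],co[0]),3),"slope",np.round(np.degrees(np.arctan(np.hypot(*co[:2]))),2),"h med",np.median(h[pan]))
    return q
def wand(q0=(440,-264)):
    pts=[]
    for c in("side","top"):
        D=np.load(c+"0.npz")["d"];R_,C=np.nonzero(D>0);w=world(c,R_,C,D[R_,C])
        k=(np.hypot(w[:,0]-q0[0],w[:,1]-q0[1])<30)&(w[:,2]>55)&(w[:,2]<146)
        w=w[k]
        s=least_squares(lambda p:np.hypot(w[:,0]-p[0],w[:,1]-p[1])-13,q0,loss="soft_l1")
        print("wand",c,s.x,k.sum(),np.median(abs(s.fun)))
        pts.append(w)
    w=np.vstack(pts)
    s=least_squares(lambda p:np.hypot(w[:,0]-p[0]-p[2]*(w[:,2]-100),w[:,1]-p[1]-p[3]*(w[:,2]-100))-13,[*q0,0,0],loss="soft_l1")
    print("both",s.x)
if __name__=="__main__":
    q=run();wand()
    Rp=None
    R,t=boxframe(q)
    def win(x,y,h): # window-frame offsets
        return t+R@(np.array([-0,-50,84.5])+x*np.array([np.cos(a),0,np.sin(a)])+np.array([0,y,0])+h*np.array([-np.sin(a),0,np.cos(a)]))
    for n,p in(("blade",(0,0,8)),("hub",(0,50,12)),("post",(0,110,52))):
        print(n,win(*p),[np.round(proj(c,win(*p)[None])[0],1).tolist() for c in("side","top")])
E
python3 fit.py
```

```text
Traceback (most recent call last):
  File "fit.py", line 50, in <module>
    q=run();wand()
  File "fit.py", line 15, in run
    M[c]=M[c]|r.outline_of(c,n)[0]["region"]
              ~~~~~~~~~~~~~~~~~^^^
IndexError: list index out of range
```

```bash
python3 - <<'E'
s=open("fit.py").read()
i=s.index('        for n in("shutter",):');j=s.index('        M[c]=cv2.morph')
s=s[:i]+s[j:]
s=s.replace('np.ones((7,7)))','np.ones((7,7)))\n        M[c]=cv2.drawContours(M[c],cv2.findContours(M[c],0,2)[0],-1,1,-1)')
open("fit.py","w").write(s)
E
python3 fit.py
```

```text
('side',) [ 6.37284e+02 -4.27370e+01 -1.64000e-01] -0.981
('top',) [ 6.35432e+02 -4.02550e+01 -1.61000e-01] -0.964
('side', 'top') [ 6.36508e+02 -4.16260e+01 -1.62000e-01] -1.938
side plane yaw -0.154 slope 35.01 h med 1.4015879829055278
top plane yaw -0.156 slope 35.07 h med 1.7476228220494197
wand side [ 444.08561181 -272.83347351] 231 1.1842108884620401
wand top [ 443.47242653 -272.33792343] 70 0.31863292913258157
both [ 4.43818333e+02 -2.72596438e+02  1.54111365e-02 -1.93836664e-03]
blade [623.89268554 -90.2253367   91.05321635] [[247.5, 192.3], [314.4, 167.3]]
hub [629.71568215 -40.51259638  94.32982453] [[238.4, 200.7], [294.8, 165.3]]
post [616.77922578  22.40824263 127.0959063 ] [[232.8, 204.6], [269.4, 168.3]]
```

```bash
python3 - <<'E'
from fit import *
q=[636.5,-41.6,-.158];R,t=boxframe(q)
W=R@np.array([[np.cos(a),0,-np.sin(a)],[0,1,0],[np.sin(a),0,np.cos(a)]])
piv=t+R@[0,0,84.5]
for h in(0,12,52):print(h,[np.round(proj(c,(piv+W@[0,60,h])[None])[0],1).tolist() for c in("side","top")])
for c in("side","top"):
    D=np.load(c+"0.npz");d=D["d"];R_,C=np.nonzero(d>0);b=(world(c,R_,C,d[R_,C])-piv)@W
    for nm,lo,hi,y0,y1 in(("post",20,60,30,90),("bar+blade",6,18,-90,80)):
        k=(b[:,2]>lo)&(b[:,2]<hi)&(abs(b[:,0])<60)&(b[:,1]>y0)&(b[:,1]<y1)
        print(c,nm,k.sum(),np.round(np.percentile(b[k],[5,50,95],axis=0),1).tolist() if k.any() else"", R_[k].mean() if k.any() else "",C[k].mean() if k.any() else "")
    k=(np.hypot(b[:,0],b[:,1]+50)<14);print("blade h",np.median(b[k],0))
    k=(b[:,2]>6)&(b[:,2]<22)&(abs(b[:,0])<40)&(b[:,1]<-28)&(b[:,1]>-80);print("blade ext",np.round([b[k].min(0),b[k].max(0),b[k].mean(0)],1).tolist())
s=np.load("side0.npz")["p"];t_=np.load("top0.npz")["p"]
save("z.png",np.hstack([cv2.resize(s[175:235,205:265],(390,390),interpolation=cv2.INTER_CUBIC),cv2.resize(t_[145:185,255:325],(400,390),interpolation=cv2.INTER_CUBIC)]))
E
```

```text
0 [[223.7, 214.8], [272.1, 160.6]]
12 [[225.8, 212.5], [271.5, 162.3]]
52 [[232.9, 204.6], [269.5, 168.4]]
side post 62 [[-9.1, 57.6, 22.0], [-3.6, 64.9, 40.5], [2.7, 67.7, 52.4]] 208.8709677419355 230.67741935483872
side bar+blade 254 [[-16.2, -63.7, 6.3], [-0.4, -30.0, 8.5], [17.6, 65.8, 15.6]] 198.0708661417323 241.31102362204723
blade h [ -0.55384433 -49.93390331   7.46015631]
blade ext [[-20.0, -70.6, 6.0], [22.7, -28.5, 12.6], [1.2, -49.0, 7.7]]
top post 49 [[-7.2, 54.5, 21.5], [0.6, 60.0, 45.5], [4.1, 65.8, 52.9]] 166.79591836734693 270.0204081632653
top bar+blade 500 [[-35.8, -66.5, 6.3], [1.0, -15.0, 8.9], [41.3, 59.0, 16.0]] 165.128 299.272
blade h [ 4.18154774e-02 -5.03416282e+01  7.46120993e+00]
blade ext [[-35.5, -71.9, 6.0], [38.2, -28.1, 15.4], [1.8, -48.8, 8.6]]
```

View pics/z.png

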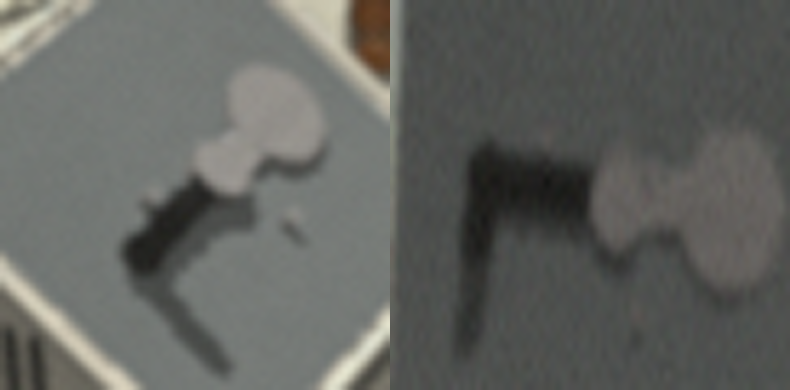

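The crops show the shutter closed: blade at side (247,193), hub (239,200), and the post over the bar's end at side (226–233, 205–213). All match the fitted box frame to about 1–2 mm. Next is planning the swing.

```bash
cat > geo.py <<'E'
from fit import *
R,t=boxframe([636.5,-41.6,-.158])
W=R@np.array([[np.cos(a),0,-np.sin(a)],[0,1,0],[np.sin(a),0,np.cos(a)]])
piv=t+R@np.array([0,0,84.5]); n=W[:,2]; win=piv+W@[0,-50,0]
def ori(y,z): y=np.array(y,float);z=np.array(z,float);y/=np.linalg.norm(y);return np.c_[np.cross(y,z),y,z]
def shut(th,sg,h=38):
    p=piv+60*W@[-np.sin(th),np.cos(th),0]+h*n
    return p+155*n, ori(sg*W@[-np.cos(th),-np.sin(th),0],-n)
wand=np.array([443.7,-272.5,0])
E
python3 - <<'E'
from geo import *
for sg in(1,-1):
    for th in(0,.8,1.6):
        print(sg,th,[None if (j:=r.solve_ik(*shut(th,sg,h))) is None else np.round(j,2).tolist() for h in(38,110)])
    for nm,p,o in(("dock",wand+[0,0,123+155],ori([0,sg,0],[0,0,-1])),("up",wand+[0,0,123+155+170],ori([0,sg,0],[0,0,-1])),("aim",win+n*(30+115+155),ori(sg*W[:,1],-n))):
        j=r.solve_ik(p,o);print(nm,sg,np.round(p),None if j is None else np.round(j,2).tolist())
E
```

```text
1 0 [None, None]
1 0.8 [None, None]
1 1.6 [None, None]
dock 1 [ 444. -272.  278.] [-0.24, 0.34, -0.42, 0.0, -0.81, -1.33]
up 1 [ 444. -272.  448.] [-0.24, 0.18, -0.17, 0.0, -1.22, -1.33]
aim 1 [459. -64. 330.] None
-1 0 [None, None]
-1 0.8 [None, None]
-1 1.6 [None, None]
dock -1 [ 444. -272.  278.] [-0.24, 0.34, -0.42, 0.0, -0.81, 1.81]
up -1 [ 444. -272.  448.] [-0.24, 0.18, -0.17, 0.0, -1.22, 1.81]
aim -1 [459. -64. 330.] None
```

```bash
python3 - <<'E'
from geo import *
f=lambda p,o:None if (j:=r.solve_ik(p,o)) is None else np.round(j,2).tolist()
ex=R[:,0]
def tl(al,yaw=0,rl=0):
    e=cv2.Rodrigues(np.array([0,0,float(yaw)]))[0]@ex
    z=np.array([0,0,-1])*np.cos(al)+e*np.sin(al); y=np.cross([0,0,1],e)
    return cv2.Rodrigues(z*rl)[0]@ori(y,z)
mid=win+n*145
post=piv+W@[-42,42,38]
for nm,g in(("aim",mid),("post",post)):
    for al in(-30,-15,0,10,20,25,30,35,45,60,75,90):
        o=tl(np.radians(al)); print(nm,al,f(g-155*o[:,2],o),f(g-155*o[:,2],-o*[1,1,-1]))
E
```

```text
aim -30 [0.09, 0.56, 0.12, -0.12, -1.65, -1.79] [0.09, 0.56, 0.12, -0.12, -1.65, 1.35]
aim -15 [0.11, 0.43, -0.05, -0.07, -1.35, -1.82] [0.11, 0.43, -0.05, -0.07, -1.35, 1.32]
aim 0 [0.15, 0.3, -0.24, 0.0, -1.03, -1.88] [0.15, 0.3, -0.24, 0.0, -1.03, 1.26]
aim 10 [0.18, 0.22, -0.39, 0.08, -0.79, -1.96] [0.18, 0.22, -0.39, 0.08, -0.79, 1.18]
aim 20 [0.21, 0.16, -0.57, 0.25, -0.53, -2.13] [0.21, 0.16, -0.57, 0.25, -0.53, 1.01]
aim 25 [0.2, 0.13, -0.69, 0.43, -0.37, -2.31] [0.2, 0.13, -0.69, 0.43, -0.37, 0.83]
aim 30 None None
aim 35 None None
aim 45 None None
aim 60 [-0.45, 0.12, -0.62, -2.23, -0.32, 0.83] [-0.45, 0.12, -0.62, -2.23, -0.32, -2.31]
aim 75 [-0.63, 0.31, -0.89, -2.59, -0.98, 1.37] [-0.63, 0.31, -0.89, -2.59, -0.98, -1.77]
aim 90 [-0.66, 0.61, -0.99, -2.64, -1.6, 1.59] [-0.66, 0.61, -0.99, -2.64, -1.6, -1.55]
post -30 [0.2, 0.71, 0.14, -0.18, -1.49, -1.87] [0.2, 0.71, 0.14, -0.18, -1.49, 1.27]
post -15 [0.24, 0.59, -0.06, -0.11, -1.17, -1.91] [0.24, 0.59, -0.06, -0.11, -1.17, 1.23]
post 0 [0.29, 0.48, -0.28, 0.0, -0.81, -2.02] [0.29, 0.48, -0.28, 0.0, -0.81, 1.12]
post 10 [0.33, 0.42, -0.47, 0.16, -0.54, -2.19] [0.33, 0.42, -0.47, 0.16, -0.54, 0.96]
post 20 None None
post 25 None None
post 30 None None
post 35 None None
post 45 [-0.29, 0.38, -0.7, -2.82, -0.3, 1.36] [-0.29, 0.38, -0.7, -2.82, -0.3, -1.78]
post 60 [-0.33, 0.51, -0.9, -2.95, -0.89, 1.54] [-0.33, 0.51, -0.9, -2.95, -0.89, -1.61]
post 75 [-0.35, 0.75, -0.99, -2.96, -1.47, 1.6] [-0.35, 0.75, -0.99, -2.96, -1.47, -1.54]
post 90 [-0.35, 1.01, -0.98, -2.93, -1.98, 1.66] [-0.35, 1.01, -0.98, -2.93, -1.98, -1.49]
```

The wrist can't point the tool along the panel normal: that tilt falls in the dead cone around j5 = 0. So I will push the shutter with closed, near-vertical fingers. Later I will grip the wand about 18° off its axis.

```bash
cat >> geo.py <<'E'
def tl(al):   # tool tilted al deg from straight down towards the box's back, closing along box y
    al=np.radians(al); z=-np.array([0,0,1])*np.cos(al)+R[:,0]*np.sin(al)
    return ori(-R[:,1],z)
def T(ph,h,reach,O,d=24):
    return piv+W@(60*np.array([-np.sin(ph),np.cos(ph),0])+d*np.array([np.cos(ph),np.sin(ph),0])+[0,0,h])-reach*O[:,2]
E
python3 - <<'E'
from geo import *
O=tl(5)
r.grasp(); L=r.tip_reach; print(L,r.observe()["width"])
print([r.solve_ik(T(p,h,L,O),O) is not None for p,h in((-.3,120),(-.3,24),(.7,24),(1.75,24),(1.75,120))])
r.move_pose(T(-.3,120,L,O),O)
print(r.move_linear(T(-.3,24,L,O),O,120,f_stop=15), r.observe()["ft_force"])
ph=-.3
hit=False
while ph<1.5 and not hit:
    ph+=.15; hit=r.move_linear(T(ph,24,L,O),O,80,f_stop=15)
print("ph",ph,hit,r.observe()["ft_force"])
if not hit:
    for ph in(1.6,1.7,1.8):
        hit=r.move_linear(T(ph,24,L,O),O,30,f_stop=8)
        if hit:break
    print("ph",ph,hit,r.observe()["ft_force"])
o=r.observe();print(np.round((np.array(o["ee_pos"])+L*np.array(o["tool_rot"])[:,2]-piv)@W,1),o["clock"])
p,d=r.get_image("side");save("sh1.png",cv2.resize(p[130:270,160:340],(720,560),interpolation=cv2.INTER_CUBIC))
E
```

```text
173.4 -0.002735327611455518
[True, True, True, True, True]
False [0.5380888  0.39230354 0.39972431]
ph 1.6499999999999997 False [ 1.58001634  1.83202503 -0.25350384]
ph 1.7 True [-0.04914574  4.82318653  2.09763756]
[-61.6  19.2  23.8] 9.875
```

View pics/sh1.png

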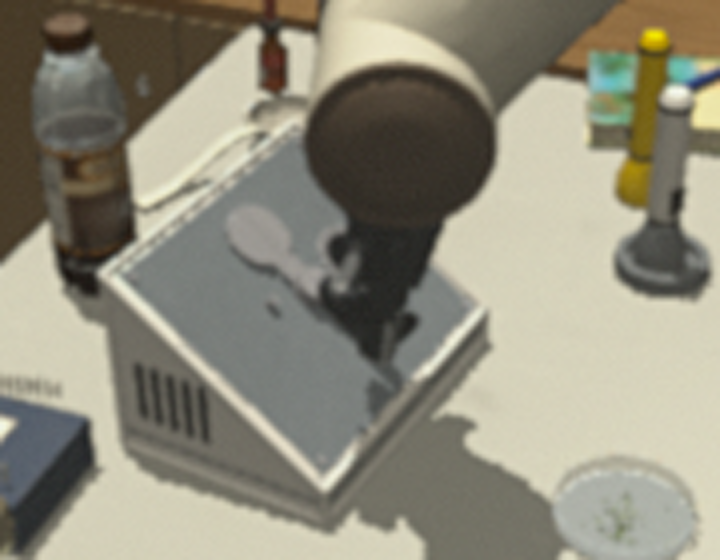

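The picture shows the blade swung up the slope (260,235), and the force rose to about 8 N at the stop. I back off, look at the open window and go above the dock.

```bash
python3 - <<'E'
from geo import *
L=r.tip_reach;O=tl(5)
o=r.observe();P=np.array(o["ee_pos"])
r.move_linear(P+15*W[:,1],O,100); r.move_linear(P+15*W[:,1]+90*n,O,150)
r.gripper_open()
Q=tl(-18);g=wand+[0,0,123]
print(r.solve_ik(g-155*Q[:,2],Q),r.solve_ik(win+n*145-155*tl(17)[:,2],tl(17)))
r.move_pose(g-155*Q[:,2]+[0,0,110],Q)
for c in("side","top"):
    p,d=r.get_image(c);np.savez(c+"1",p=p,d=d)
    for nm in("sight_window","shutter"):
        for o in r.outline_of(c,nm)[:2]:
            R_,C=np.nonzero(o["region"]&(d>0));b=(world(c,R_,C,d[R_,C])-piv)@W
            print(c,nm,round(o["score"],2),np.round(o["position"]),np.round([b.mean(0),b.min(0),b.max(0)],1).tolist())
    R_,C=np.nonzero(d>0);b=(world(c,R_,C,d[R_,C])-piv)@W
    k=(b[:,2]>20)&(b[:,2]<55)&(abs(b[:,0])<90)&(abs(b[:,1])<90);print("post",np.round(np.median(b[k],0),1),k.sum())
    print("exp win px",proj(c,win[None]))
s=np.load("side1.npz")["p"];t_=np.load("top1.npz")["p"]
save("w1.png",np.hstack([cv2.resize(s[150:220,200:270],(400,400),interpolation=cv2.INTER_CUBIC),cv2.resize(t_[130:200,275:345],(400,400),interpolation=cv2.INTER_CUBIC)]))
print(r.observe()["clock"])
E
```

```text
[-0.22690393  0.47632523 -0.23941954  0.02312255 -1.16860957  1.62728549] [ 0.20202498  0.17738863 -0.51240891  0.1807815  -0.61000819  1.07654966]
side sight_window 0.59 [256. 316.] [[-242.3, 8.1, 71.1], [-281.4, -51.0, 37.7], [-200.5, 60.2, 106.8]]
side sight_window 0.48 [191. 248.] [[-0.4, -49.9, 2.2], [-23.7, -73.2, -1.6], [21.0, -27.2, 5.3]]
side shutter 0.78 [199. 239.] [[2.3, 0.8, 11.4], [-70.3, -56.9, -2.1], [71.3, 26.0, 52.5]]
side shutter 0.51 [199. 328.] [[-179.3, -244.4, 35.0], [-208.3, -309.9, 8.4], [-140.8, -218.2, 55.1]]
post [-60.4   4.6  39.7] 60
exp win px [[246.04361344 193.78859279]]
top sight_window 0.5 [174. 311.] [[-14.6, -42.1, 2.8], [-25.7, -58.6, -1.3], [-0.6, -25.8, 7.0]]
top shutter 0.76 [154. 296.] [[20.2, 0.5, 18.4], [-64.3, -30.2, -3.8], [198.4, 25.6, 391.7]]
post [-56.6   0.4  44.5] 47
exp win px [[314.55162088 166.00313181]]
13.2167
```

View pics/w1.png

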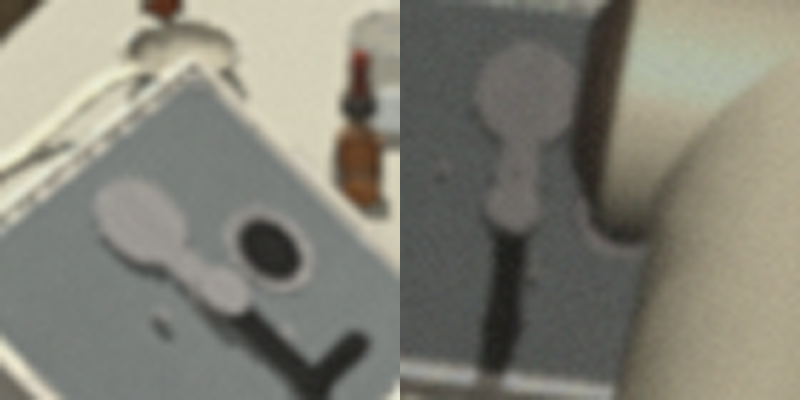

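Side view: the window (270,247) is fully uncovered, the blade (140,222) points up the slope, and the network puts the window centre within 0.5 mm of my model. Now I grasp the thermometer and go to the pre-aim pose.

```bash
cat >> geo.py <<'E'
Q=tl(-18);A=tl(17);g=wand+[0,0,123]
D=g-155*Q[:,2]                     # TCP at the dock
v=Q.T@(wand+[0,0,8]-D)             # nose in the tool frame
def aim(d,dv=np.zeros(3)): return win+d*n+dv-A@v
def wandfit(cams,ax0,p0):          # axis fit of the held handle: p0 nose guess
    ws=[]
    B=np.c_[np.cross([0,1,0],ax0),np.zeros(3),ax0];B[:,0]/=np.linalg.norm(B[:,0]);B[:,1]=np.cross(ax0,B[:,0])
    for c in cams:
        p,d=r.get_image(c);np.savez(c+"2",p=p,d=d);R_,C=np.nonzero(d>0);b=(world(c,R_,C,d[R_,C])-p0)@B
        ws.append(b[(np.hypot(b[:,0],b[:,1])<22)&(b[:,2]>42)&(b[:,2]<90)])
    w=np.vstack(ws);print([len(x) for x in ws])
    s=least_squares(lambda q:np.hypot(w[:,0]-q[0]-q[2]*w[:,2],w[:,1]-q[1]-q[3]*w[:,2])-13,[0,0,0,0],loss="soft_l1")
    return s.x,B,np.median(abs(s.fun))
E
python3 - <<'E'
from geo import *
print(r.move_linear(D,Q,100,f_stop=10),r.observe()["ft_force"])
r.grasp();o=r.observe();print("w",o["width"]*85,o["finger_force"],o["ft_force"],np.round(o["ee_pos"]-D,2))
r.move_linear(D+[0,0,40],Q,60); print(r.observe()["width"]*85,r.observe()["ft_force"])
r.move_linear(D+[0,0,170],Q,150)
r.move_pose(aim(110),A)
for c in(("side",),("top",)):
    x,B,e=wandfit(c,n,win+110*n);print(c,np.round(x,3),e)
p=np.load("side2.npz")["p"];save("a1.png",cv2.resize(p[90:240,180:340],(640,600),interpolation=cv2.INTER_CUBIC))
print(np.round(B,2).tolist(),r.observe()["clock"],r.observe()["width"]*85)
E
```

```text
False [-0.68261504 -0.49603437  0.22230067]
w 24.83110529548889 59.124040603637695 [ 0.13232893 -1.46165231  2.08439259] [ 0.09 -0.17  0.32]
24.423624084744382 [-0.76135322  0.32106427 -1.63961619]
[175]
('side',) [-0.319  1.305 -0.006 -0.015] 0.821581113890927
[103]
('top',) [ 1.039 -0.702 -0.023  0.019] 0.5228531593771599
[[0.82, 0.05, -0.57], [-0.0, 1.0, 0.09], [0.57, -0.07, 0.82]] 17.8333 24.475276760214474
```

View pics/a1.png

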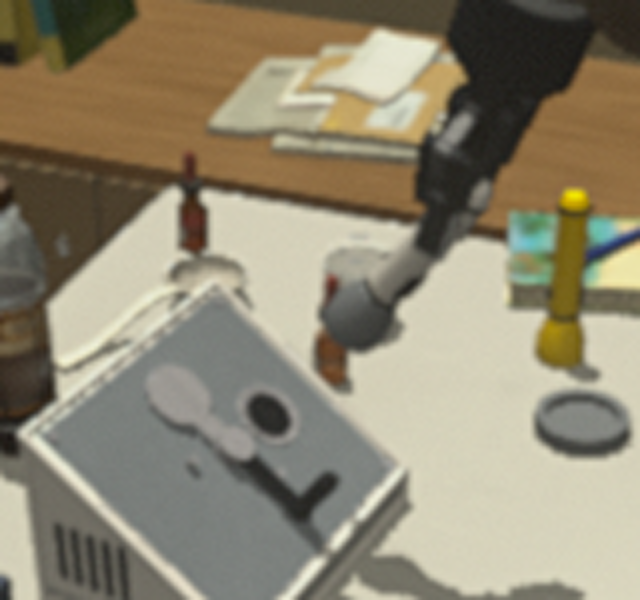

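The thermometer is held straight, its head at (355,312) pointing at the open window (268,415). Handle fits from both cameras agree with the plan to about 1 mm and 1°. Aim, hold and return.

```bash
python3 - <<'E'
from geo import *
print(r.move_linear(aim(31),A,60,f_stop=10))
r.pause(.4); o=r.observe(); print("nose",np.round((o["ee_pos"]+np.array(o["tool_rot"])@v-win)@W,2))
x,B,e=wandfit(("side","top"),n,win+31*n);print(np.round(x,3),e)
r.pause(2.6)
r.move_linear(aim(110),A,60)
r.move_pose(D+[0,0,170],Q)
r.move_linear(D+[0,0,40],Q,120); r.move_linear(D+[0,0,8],Q,40)
print("contact",r.move_linear(D+[0,0,-3],Q,10,f_stop=2.5)); o=r.observe();print(np.round(o["ee_pos"]-D,2),o["ft_force"],o["clock"])
E
```

```text
False
nose [ 0.07  0.04 31.08]
[148, 65]
[-0.895  0.426  0.006  0.003] 0.7837070155517303
contact True
[ 0.03 -0.03  0.22] [1.18781729 0.47832669 4.10281557] 27.6667
```

```bash
python3 - <<'E'
from geo import *
r.gripper_open(); r.pause(.3)
r.move_linear(D+[0,0,130],Q,80)
r.move_pose([250,-350,420],ori([0,-1,0],[0,0,-1]))
r.pause(.5)
for c in("side","top"):
    p,d=r.get_image(c);np.savez(c+"0",p=p,d=d)
    save(c+"f.png",p)
    for nm in("thermometer","dock"):
        for o in r.outline_of(c,nm)[:3]:
            R_,C=np.nonzero(o["region"]&(d>0));w=world(c,R_,C,d[R_,C]);print(c,nm,np.round(np.median(w,0)),np.round(np.percentile(w,97,axis=0)))
import fit;fit.wand((443.7,-272.5))
print(r.observe()["clock"])
E
```

```text
side thermometer [ 483. -362.   81.] [ 496. -354.  145.]
side thermometer [ 343. -279.   65.] [ 359. -270.  147.]
side thermometer [ 442. -261.   79.] [ 457. -252.  155.]
side dock [ 436. -250.   12.] [ 475. -236.   17.]
top thermometer [ 480. -364.   84.] [ 499. -354.  151.]
top thermometer [ 440. -263.   96.] [ 456. -253.  159.]
top dock [ 448. -255.   13.] [ 476. -237.   24.]
wand side [ 443.77292107 -272.37938408] 234 1.067442995119344
wand top [ 443.37604426 -271.64677686] 70 0.3168764012140075
both [ 4.43567797e+02 -2.72057002e+02  1.37397576e-02  3.94023649e-04]
32.0167
```

View pics/sidef.png

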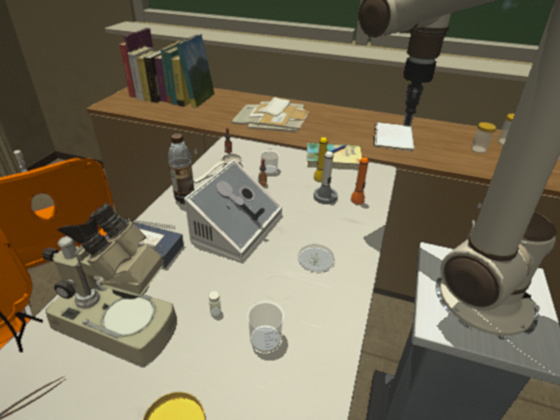

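The thermometer stands upright in its dock at (326,178), the shutter is open (225,188), the window is clear at (247,193), the bystanders look unmoved, and the robot is clear of everything.

```bash
python3 -c "
from cell import r
print(r.finish_job())"
```

```text
the job is handed in; nothing more can be done
None
```

The job is handed in at about 32 s on the robot's clock: the shutter is open at its stop, the thermometer was held about 31 mm from the middle of the window for over two seconds, and it is back upright in its dock.

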